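# Seat a double lid on a stoneware pot and lift off the outer lid

### The arm

A 6-joint arm with a two-finger parallel gripper is mounted at the origin on the work surface. World frame = base frame: x ahead of the robot, y to its left, z up, the work surface at z = 0. Lengths are in m, angles in degrees, forces in N, time in s.
With the tool pointing down it reaches from about 0.4 to 0.825 m from the base axis. Payload 7 kg.
Tool frame: the origin (TCP) lies at the very end of the fingers, on their centre line; the grasp point (between the pads) lies 19 mm behind it (r.hold_point_z is the distance from the TCP to the grasp point, in m); x points along the fingers, y is the direction in which the jaws open and shut, and the axes are right-handed (so a half turn about x gives the same grasp; the last joint's range is limited). The gripper opens to 88 mm and grips with 3 to 60 N. Pads are 19 mm wide; open, the fingers measure 130 mm over their backs; the gripper's body (78 mm by 193 mm) begins 47 mm behind the grasp point.
Start: joints at [88.528, 20.546, 0.682, 0, -70.136, -16.507], TCP at [0.208, 0.642, 0.227] pointing down, gripper open.
Joint ranges: [-176.03, 176.03], [-82.01, 121.73], [-58.28, 71.71], [-173.87, 95.51], [-174.79, -0.11], [-173.66, 173.66]. Speed limits (degrees/s): [136.94, 136.94, 172.46, 180, 180, 180].

### API

Orientations are given as [roll, pitch, yaw] about the fixed x, y, z axes, in that order (R = Rz(yaw) Ry(pitch) Rx(roll)).
In Python, from plant import r gives the robot as it stands. The module is installed in compiled form; this text tells all that it offers.
- The arm moves only by the shell command python3 -m creep 'ROWS' [FORCE]. ROWS is JSON, a list of rows, each a list of 7 numbers: the turn, a rotation vector about the tool's x, y, z in rad, then the shift along the tool's x, y, z in cm, then the opening in per cent of the stroke, from 0 (shut) to 100 (fully open). In form: [[rx, ry, rz, x, y, z, fingers], ...]. A call has 1 to 8 rows; each row shifts and turns the commanded pose from where the row before left it, along the tool's axes as they then stand; what a row does not reach is not made up. A row lasts 1/10 s, in which the tool goes at most 50 mm and 8.59 degrees, less where a joint would pass 70% of its speed; a pose out of reach is approached as far as the arm can. A call is refused whole if a number of a shift passes 5 or a number of a turn 0.15, either way. A call with a gripper value outside its range is refused whole. The fingers move at their own pace and stop on an object; FORCE is the grip in N (left out, the last holds). Time passes only in rows, so rows that do not move let the fingers close. It gives the time, the measured TCP pose, the force and the opening at its end, in the units of the state.
- r.get_state(): the state, without advancing time (a new reading comes with each control period).
- r.capture(name): name is "scene" or "top" or "wrist"; returns (picture, depth): 400x640x3 uint8, blue, green, red; 400x640 float32, m along the optical axis (not along the pixel's ray), 0 where there is no reading.
- r.camera_info(name): a dict with "fovy" (degrees; the focal length in pixels is half the picture's height over the tangent of half this angle, whatever the lens; pixels are square), "cx", "cy" (the principal point, pixels), "camera_from_world" (4x4, takes a point from world to camera coordinates). Camera axes: x right, y down, z forward; pixel columns grow to the right and rows downward; lengths in m; the calibration is good to about 2 mm. A picture is of the moment at which its call begins: read the wrist's pose just before it. camera_info takes no time and is no camera call; for the wrist camera it gives the pose at the moment of the call.
- r.close_job(): hands the job in, once; it reports no verdict.
Trained networks look in the newest picture that a camera, given by its name, has taken for a name from the list of things; names that differ only in an ending like _2 or _b are one class to them, and where a whole thing is asked for, a point or a joint stands for the part that bears it (a point fixed in the world has none). Each returns a list of dicts, best first, with "score" (0 to 1); they miss things now and then, are a little off and sometimes report something else, mostly with a low value. They report only what shows in the picture. A call takes as long as a camera call. They do not tell look-alikes from the thing itself.
- r.look_for(query, camera): "rect" ([left, top, right, bottom] in pixels, round what is visible of it).
- r.masks_of(query, camera): "pixels" (400x640 bool, what is visible of it) and "rect" ([left, top, right, bottom] in pixels, round what is visible of it).
The state is a dict: "time_s": time; "joints": joint angles; "qd": joint speeds; "joint_torque": joint torques, N m; "tcp_pos": TCP position; "eef_rot": TCP orientation; "contact_force": force on the tool from outside, world axes, zero at the start; "moment": the same for the moment, N m; "gripper_width": finger opening in m.
Only numpy, scipy, OpenCV 4.12 (cv2) and the standard library are available. Lean on these libraries where they do the work, as an engineer would, in place of code of your own. Each camera call takes 0.05 s, during which the arm holds its last target. There are 200 camera calls.

### The job

Pick the nested pair of unfired clay lids up together by the inner lid's knob, set them gently on the pot so that the inner lid drops into its seat, and let go. Then take the outer lid by its collar and lift it straight off alone, leaving the inner lid seated and undisturbed, and finish while holding the outer lid level in the air, well clear above the knob. The lids are brittle, so grip and set them down lightly, and leave the pot and everything else on the bench where it stands.

Things in the scene. Friction and masses are not known exactly. Their poses are not given: they have to be found in the camera images.
- pot: Open round pot of buff clay, loose, 0.9 kg, 112 mm across, 95 mm tall, on one of two like round wooden boards (150 mm across, 12 mm thick), left or right. Its mouth is stepped: a recess 83 mm across, 10 mm deep, down to a flat ledge 7.5 mm wide; the opening inside is 68 mm across. Origin: centre of its underside, z up.
- seat (a point): The inner lid's seat in the pot: the point on the pot's axis level with the ledge, 85 mm above the pot's underside. The seated inner lid has its underside here, 3 mm of play all round, and its disc stands 2 mm above the pot's rim.
- inner_lid: Unfired clay, 180 g: round disc 77 mm across, 12 mm thick, lower edge chamfered 4 mm, with an upright straight round knob 20 mm across in the middle. Starts on the other board, under the outer lid. Brittle: breaks at a grip of 20 N a finger or 30 N against the pot; a grip of 8 to 12 N carries both lids. Origin: centre of its underside, z up.
- knob_top (a point): Top of the inner lid's knob, on its axis, 75 mm above the inner lid's underside and, while the lids are nested, 30 mm above the top of the outer lid's collar.
- outer_lid: Unfired clay, 200 g: flat round plate 100 mm across, 7 mm thick, with an upright round collar in the middle, 36 mm across, 26 mm tall. The knob stands up through a 25 mm hole in both. Lies loose on the inner lid's disc (12 mm above its underside), rides on it when lifted, and comes off the knob after 63 mm. Breaks at a grip of 20 N a finger; 8 to 12 N will do. Origin: centre of its underside, z up.
- cup: Bystander: small clay cup, 60 mm across, 65 mm tall. Origin: centre of its underside.
- rib: Bystander: flat wooden throwing rib, 90 x 45 x 6 mm. Origin: centre of its underside.
- brush: Bystander: wooden-handled brush lying flat, handle towards its -x.
- bowl: Bystander: shallow clay bowl, 124 mm across, 50 mm tall. Origin: centre of its underside.
- tile: Bystander: square clay test tile, 50 x 50 x 8 mm. Origin: centre of its underside.
- cone_block: Bystander: clay block, 40 x 60 x 30 mm. Origin: centre of its underside.
- jar: Bystander: closed white plastic jar, 64 mm across, 90 mm tall. Origin: centre of its underside.
Not all that is in view belongs to the job. There is more than one size of the outer_lid; the one meant has the size given above.

How it is judged (in metres and radians):
On the way:
1. both lids, still nested, are seated on the pot and the inner lid's knob has been let go (horizontal distance between inner_lid and pot below 0.006 m and z of inner_lid in the frame of pot between 0.082 and 0.0885 m and angle between the z axis of inner_lid and the z axis of pot, either way round below 0.05 rad and z of outer_lid in the frame of inner_lid below 0.016 m and horizontal distance between outer_lid and inner_lid below 0.006 m and contact force between the fingers and inner_lid below 0.2 N), for 0.2 s.
At the end, for the whole second after the job is handed in: Inner lid level on the pot's ledge (6 mm of the pot's axis, 3.5 mm in height); pot upright; outer lid held still by the fingers, level within 0.25 rad, its underside 10 mm or more above the top of the knob, not touching the inner lid (horizontal distance between inner_lid and pot below 0.006 m and z of inner_lid in the frame of pot between 0.082 and 0.0885 m and angle between the z axis of inner_lid and the z axis of pot, either way round below 0.05 rad and angle between pot's own z axis and vertical below 0.1 rad and z of outer_lid in the frame of inner_lid above 0.085 m and angle between outer_lid's own z axis and vertical below 0.25 rad and contact force between the fingers and outer_lid above 1 N and contact force between outer_lid and inner_lid below 0.1 N and contact force between the fingers and inner_lid below 0.2 N and linear speed of outer_lid below 0.03 m/s and linear speed of inner_lid below 0.02 m/s); the arm keeps its last pose, push and grip.
It fails at once if the outer lid is raised off the inner lid by more than 8 mm while the inner lid is not seated in the pot (z of outer_lid in the frame of inner_lid above 0.02 m and not (horizontal distance between inner_lid and pot below 0.006 m and z of inner_lid in the frame of pot between 0.082 and 0.0885 m and angle between the z axis of inner_lid and the z axis of pot, either way round below 0.05 rad)).
It fails at once if a lid is squeezed with more than 20 N a finger, 40 N for both together (contact force between the fingers and inner_lid above 40 N or contact force between the fingers and outer_lid above 40 N).
It fails at once if the inner lid is pressed or dropped on the pot with more than 30 N (contact force between inner_lid and pot above 30 N).
It fails at once if the pot is shifted by more than 20 mm (distance of pot from where it was at the start of the episode above 0.02 m).
It fails at once if a bystander is shifted by more than 25 mm (distance of any of cup, rib, brush, bowl, tile, cone_block, jar from where it was at the start of the episode above 0.025 m).
It also fails if it takes over 61 s, if anything falls off the work surface, if the arm or the gripper's body presses on something with over 40 N, if the wrist force passes 120 N, or if a joint passes its speed limit or range.

## Working session

There is one attempt and no reset: what is moved stays moved. The work goes in short steps, Python scripts to look and compute and a shell command to move; the robot and the scene stay as the last step left them, time stands still between calls to the robot, and variables do not carry over. Pictures are saved under pics/ and viewed, about 8 in all and at most 12, crops included, and the job is handed in when it is done.

```bash
mkdir -p pics
cat > h.py <<'E'
import numpy as np, cv2
from plant import r
from scipy.spatial.transform import Rotation as R
def cap(n):
    ci=r.camera_info(n); im,d=r.capture(n); return ci,im,d
def world(ci,d):
    f=200/np.tan(np.radians(ci["fovy"])/2)
    v,u=np.mgrid[0:400,0:640]
    P=np.stack([(u-ci["cx"])/f*d,(v-ci["cy"])/f*d,d,np.ones_like(d)],-1)
    W=P@np.linalg.inv(np.array(ci["camera_from_world"])).T
    W=W[...,:3]; W[d<=0]=np.nan; return W
def st():
    s=r.get_state(); print({k:np.round(s[k],4).tolist() for k in("time_s","tcp_pos","eef_rot","contact_force","gripper_width","joints")})
    return s
E
python3 - <<'E'
from h import *
s=st()
for n in("scene","top"):
    ci,im,d=cap(n); cv2.imwrite(f"pics/{n}0.png",im); W=world(ci,d); np.save(n+".npy",W)
    for q in("pot","inner_lid","outer_lid"):
        for m in r.masks_of(q,n)[:4]:
            p=W[m["pixels"]]; p=p[~np.isnan(p[:,0])]
            if len(p)==0: continue
            zt=np.percentile(p[:,2],98)
            print(n,q,round(m["score"],2),np.round(m["rect"]).tolist(),"ztop",zt.round(3),"ctr",((p.min(0)+p.max(0))/2).round(3),"ext",np.ptp(p,axis=0).round(3))
E
```

```text
{'time_s': 0.0, 'tcp_pos': [0.2082, 0.6416, 0.2256], 'eef_rot': [94.7901, 89.909, -103.1963], 'contact_force': [0.03, 0.5187, 0.2616], 'gripper_width': 0.0876, 'joints': [88.5296, 20.591, 0.6365, -0.0197, -70.1346, -16.5092]}
scene pot 0.58 [214.0, 202.0, 270.0, 262.0] ztop 0.109 ctr [ 0.499 -0.164  0.062] ext [0.115 0.129 0.098]
scene outer_lid 0.97 [448.0, 206.0, 480.0, 226.0] ztop 0.025 ctr [0.672 0.347 0.011] ext [0.07  0.076 0.03 ]
scene outer_lid 0.93 [361.0, 183.0, 397.0, 208.0] ztop 0.057 ctr [0.503 0.229 0.035] ext [0.1   0.123 0.05 ]
scene outer_lid 0.66 [328.0, 162.0, 354.0, 183.0] ztop 0.024 ctr [0.331 0.219 0.013] ext [0.089 0.081 0.03 ]
scene outer_lid 0.29 [111.0, 240.0, 152.0, 296.0] ztop 0.092 ctr [ 0.42  -0.411  0.046] ext [0.145 0.061 0.095]
top pot 0.72 [366.0, 192.0, 414.0, 237.0] ztop 0.111 ctr [ 0.502 -0.182  0.056] ext [0.123 0.132 0.115]
top inner_lid 0.56 [225.0, 209.0, 237.0, 215.0] ztop 0.091 ctr [0.5   0.219 0.059] ext [0.021 0.02  0.066]
top outer_lid 0.86 [215.0, 189.0, 252.0, 231.0] ztop 0.059 ctr [0.5  0.22 0.05] ext [0.099 0.103 0.081]
top outer_lid 0.86 [220.0, 261.0, 244.0, 288.0] ztop 0.026 ctr [0.337 0.219 0.014] ext [0.066 0.073 0.03 ]
top outer_lid 0.8 [178.0, 133.0, 210.0, 167.0] ztop 0.026 ctr [0.67  0.348 0.013] ext [0.077 0.075 0.035]
```

View pics/top0.png

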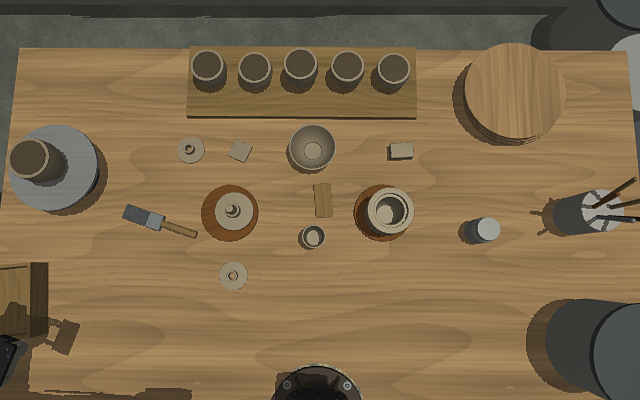

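View pics/scene0.png

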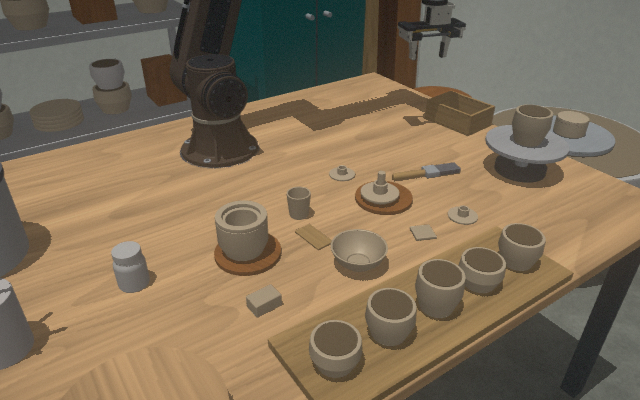

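The top view shows the nested lids on the left board (px 235,211), which is world (0.50, 0.22). The pot is on the right board (px 390,210), world about (0.50, -0.18). The two small lids (px 190,150 and 233,275) are decoys.

```bash
cat >> h.py <<'E'
def to(x,y,z):
    s=st(); M=R.from_euler("xyz",s["eef_rot"],degrees=True).as_matrix()
    print("toolaxes(cols)",M.round(3).tolist(),"shift cm",(M.T@(np.array([x,y,z])-s["tcp_pos"])*100).round(2))
    # turn levelling tool x to world -z, in tool axes
    print("level turn",np.cross([1,0,0],M.T@[0,0,-1]).round(4))
E
python3 - <<'E'
from h import *
W=np.load("top.npy"); 
def circ(m):
    p=W[m]; c,rad=cv2.minEnclosingCircle((p[:,:2]*1000).astype(np.float32)); return np.round(c,1),round(rad,1),len(p)
X,Y,Z=W[...,0],W[...,1],W[...,2]
near=lambda x,y,q:np.hypot(X-x,Y-y)<q
print("knob",circ(near(.5,.22,.03)&(Z>.08)),"collar",circ(near(.5,.22,.04)&(Z>.05)&(Z<.062)),"plate",circ(near(.5,.22,.07)&(Z>.026)&(Z<.036)))
print("pot rim",circ(near(.5,-.18,.08)&(Z>.1)))
to(.44,.22,.21)
E
```

```text
knob (array([499.7, 219.1]), 10.1, 57) collar (array([499.4, 218.6]), 18.0, 77) plate (array([499.7, 218.5]), 50.0, 963)
pot rim (array([ 496.1, -171.7]), 56.0, 822)
{'time_s': 0.4, 'tcp_pos': [0.2083, 0.642, 0.2264], 'eef_rot': [92.5196, 89.9879, -105.4619], 'contact_force': [0.9333, 0.1558, -0.0092], 'gripper_width': 0.0877, 'joints': [88.5276, 20.5537, 0.6759, -0.0031, -70.134, -16.508]}
toolaxes(cols) [[-0.0, -0.309, -0.951], [-0.0, -0.951, 0.309], [-1.0, 0.0, -0.0]] shift cm [  1.65  32.98 -35.06]
level turn [ 0.     -0.     -0.0002]
```

```bash
python3 -m creep '[[0,0,0,0,2.8,-3.7,100],[0,0,0,0,2.8,-3.7,100],[0,0,0,0,2.8,-3.7,100],[0,0,0,0,2.8,-3.7,100],[0,0,0,0,2.8,-3.7,100],[0,0,0,0,2.8,-3.7,100],[0,0,0,0,2.8,-3.7,100],[0,0,0,0,2.8,-3.7,100]]' 10
python3 -m creep '[[0,0,0,0,2.9,-3.7,100],[0,0,0,0,2.9,-3.7,100],[0,0,0,0,2.9,-3.7,100],[0,0,0,0,0,0,100],[0,0,0,0,0,0,100]]'
python3 - <<'E'
from h import *
to(.4997,.2187,.16)
ci,im,d=cap("wrist"); cv2.imwrite("pics/w1.png",im); np.save("w1.npy",world(ci,d))
print(np.linalg.inv(ci["camera_from_world"]).round(3).tolist())
W=np.load("w1.npy");X,Y,Z=W[...,0],W[...,1],W[...,2]
for n,a,b,q in(("knob",.08,.095,.025),("collar",.05,.062,.035),("plate",.026,.036,.065)):
    m=(np.hypot(X-.5,Y-.219)<q)&(Z>a)&(Z<b)
    if m.sum()>5: print(n,cv2.minEnclosingCircle((W[m][:,:2]*1000).astype(np.float32)),np.median(Z[m]),m.sum())
E
```

```text
time_s: 1.2
tcp_pos: [0.4215, 0.336, 0.227]
eef_rot: [-106.2, 90.0, 55.8]
contact_force: [1.6, 0.4, 0.6]
gripper_width: 0.0881
time_s: 1.7
tcp_pos: [0.5, 0.2194, 0.2266]
eef_rot: [-66.5, 90.0, 95.3]
contact_force: [0.0, 0.6, -0.6]
gripper_width: 0.0875
{'time_s': 1.7, 'tcp_pos': [0.5, 0.2194, 0.2266], 'eef_rot': [-66.547, 89.9921, 95.3092], 'contact_force': [0.0228, 0.5896, -0.6218], 'gripper_width': 0.0875, 'joints': [44.2566, 8.4134, -15.6869, -0.0067, -65.8947, 27.6024]}
toolaxes(cols) [[-0.0, -0.311, -0.95], [0.0, -0.95, 0.311], [-1.0, -0.0, 0.0]] shift cm [6.66 0.08 0.  ]
level turn [-0.      0.0001  0.0001]
[[-0.311, -0.916, -0.254, 0.569], [-0.95, 0.3, 0.083, 0.197], [0.0, 0.267, -0.964, 0.385], [0.0, 0.0, 0.0, 1.0]]
knob ((502.0492858886719, 218.54234313964844), 9.86276912689209) 0.08655149215998553 377
collar ((501.9608459472656, 217.34779357910156), 17.962608337402344) 0.05638489580187847 472
plate ((502.00274658203125, 217.54550170898438), 49.93666076660156) 0.030646655026073 5664
```

View pics/w1.png

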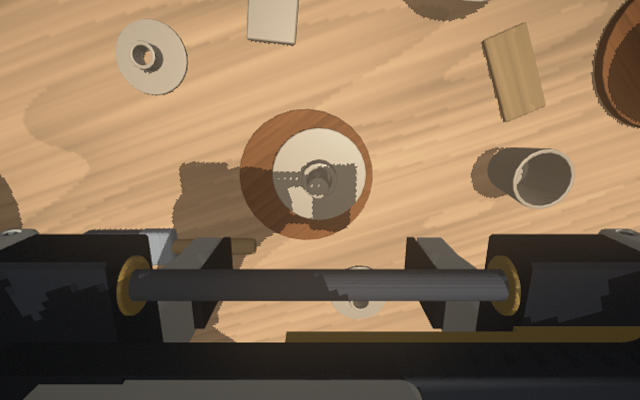

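The wrist view centres the nest at px (320,175). Both cameras agree within about 2 mm on (0.501, 0.2185), so I'm descending to the knob.

```bash
python3 -m creep '[[0,0,0,3.5,0.05,-0.12,100],[0,0,0,3.5,0,0,100],[0,0,0,3.5,0,0,100],[0,0,0,3,0,0,100],[0,0,0,1.5,0,0,100],[0,0,0,1,0,0,100],[0,0,0,0.5,0,0,100],[0,0,0,0,0,0,100]]' 10
python3 -m creep '[[0,0,0,0,0,0,60],[0,0,0,0,0,0,40],[0,0,0,0,0,0,30],[0,0,0,0,0,0,20],[0,0,0,0,0,0,15],[0,0,0,0,0,0,15],[0,0,0,0,0,0,15]]' 10
```

```text
time_s: 2.55
tcp_pos: [0.5003, 0.2204, 0.0616]
eef_rot: [92.4, 90.0, -105.5]
contact_force: [-0.5, -0.6, 0.6]
gripper_width: 0.0873
time_s: 3.25
tcp_pos: [0.5005, 0.2197, 0.0616]
eef_rot: [-110.1, 90.0, 51.9]
contact_force: [-0.2, -0.4, -0.5]
gripper_width: 0.0373
```

```bash
python3 -m creep '[[0,0,0,0,0,0,15],[0,0,0,0,0,0,15],[0,0,0,0,0,0,15],[0,0,0,0,0,0,15],[0,0,0,0,0,0,15]]' 10
```

```text
time_s: 3.75
tcp_pos: [0.5005, 0.2197, 0.0615]
eef_rot: [26.7, 90.0, -171.3]
contact_force: [0.6, 0.1, -0.2]
gripper_width: 0.0193
```

```bash
python3 -m creep '[[0,0,0,0,0,0,15],[0,0,0,0,0,0,15]]' 10
```

```text
time_s: 3.95
tcp_pos: [0.5005, 0.2197, 0.0615]
eef_rot: [-62.9, 90.0, 99.2]
contact_force: [-0.9, 0.1, 0.4]
gripper_width: 0.0193
```

```bash
python3 -m creep '[[0,0,0,-0.5,0,0,15],[0,0,0,-1,0,0,15],[0,0,0,-2,0,0,15],[0,0,0,-2.5,0,0,15],[0,0,0,-2.5,0,0,15],[0,0,0,-2.5,0,0,15],[0,0,0,-2,0,0,15],[0,0,0,-1,0,0,15]]' 10
python3 - <<'E'
from h import *
to(.496,-.172,.20)
ci,im,d=cap("wrist"); cv2.imwrite("pics/w2.png",im)
W=world(ci,d);X,Y,Z=W[...,0],W[...,1],W[...,2]
for n,a,b,q in(("knob",.221,.24,.025),("collar",.19,.2015,.035),("plate",.158,.178,.065)):
    m=(np.hypot(X-.5,Y-.219)<q)&(Z>a)&(Z<b)
    if m.sum()>5: print(n,cv2.minEnclosingCircle((W[m][:,:2]*1000).astype(np.float32)),np.median(Z[m]),m.sum())
E
```

```text
time_s: 4.75
tcp_pos: [0.501, 0.22, 0.2041]
eef_rot: [-122.7, 89.8, 39.3]
contact_force: [0.5, -0.5, -4.0]
gripper_width: 0.0197
{'time_s': 4.75, 'tcp_pos': [0.501, 0.22, 0.2041], 'eef_rot': [-122.7201, 89.8264, 39.3043], 'contact_force': [0.5394, -0.5061, -4.0461], 'gripper_width': 0.0197, 'joints': [44.2426, 9.3778, -17.5882, 0.0168, -62.861, 27.7741]}
toolaxes(cols) [[0.002, -0.309, -0.951], [0.002, -0.951, 0.309], [-1.0, -0.003, -0.002]] shift cm [  0.34  37.44 -11.63]
level turn [ 0.     -0.0016  0.0025]
knob ((509.8536682128906, 216.5777587890625), 21.352991104125977) 0.22848831883382767 1677
collar ((507.80718994140625, 216.32325744628906), 16.998369216918945) 0.19851213152993996 1215
plate ((502.2659912109375, 218.03250122070312), 49.96834182739258) 0.17331288071040735 10645
```

View pics/w2.png

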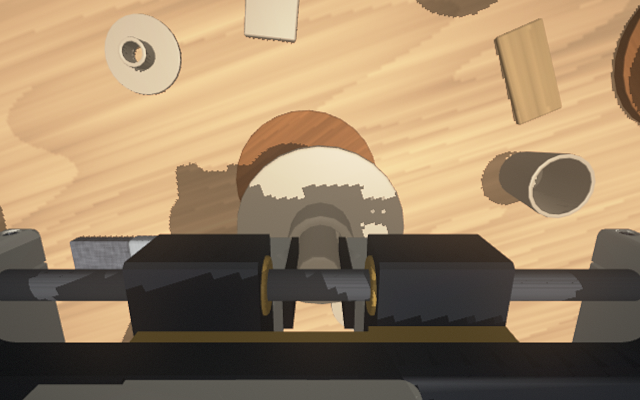

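Both lids lifted together (4 N, and the plate is still in its nested position in the view, px 320,200). I'm carrying them towards the pot and stopping short, so the wrist camera can see the whole rim.

```bash
python3 -m creep '[[0,0,0,0,1.5,-0.5,15],[0,0,0,0,3,-0.5,15],[0,0,0,0,4,-0.5,15],[0,0,0,0,4.5,-0.5,15],[0,0,0,0,4.5,-0.5,15],[0,0,0,0,4.5,-0.5,15],[0,0,0,0,4.5,-0.5,15],[0,0,0,0,4.5,-0.5,15]]' 10
python3 -m creep '[[0,0,0,0,3.4,-0.3,15],[0,0,0,0,2,-0.3,15],[0,0,0,0,1,0,15],[0,0,0,0,0,0,15],[0,0,0,0,0,0,15]]' 10
cat > look.py <<'E'
from h import *
import sys
from scipy.optimize import least_squares
def fit(p,rad):
    f=lambda c:np.hypot(p[:,0]-c[0],p[:,1]-c[1])-rad
    return least_squares(f,p[:,:2].mean(0),loss="soft_l1",f_scale=.001).x
s=r.get_state(); t=np.array(s["tcp_pos"]); to(.496,-.172,.2)
ci,im,d=cap("wrist"); cv2.imwrite(sys.argv[1],im)
W=world(ci,d); np.save("w.npy",W); X,Y,Z=W[...,0],W[...,1],W[...,2]
rim=(np.hypot(X-.497,Y+.172)<.075)&(Z>.1)&(Z<.113)
lid=(np.hypot(X-t[0],Y-t[1])<.06)&(abs(Z-t[2]+.031)<.004)
for n,m,ro,ri in(("pot",rim,.056,.0415),("plate",lid,.05,None)):
    if m.sum()<50: print(n,"few",m.sum()); continue
    # outer boundary: farthest points per angle about a rough centre
    p=W[m]; c=cv2.minEnclosingCircle((p[:,:2]*1000).astype(np.float32)); print(n,"minEnc",c,"z",np.median(p[:,2]),m.sum())
    c0=np.array(c[0])/1000; a=np.degrees(np.arctan2(p[:,1]-c0[1],p[:,0]-c0[0]))//6; q=np.hypot(*(p[:,:2]-c0).T)
    o=np.array([p[a==k][np.argmax(q[a==k])] for k in set(a)]); o=o[np.hypot(*(o[:,:2]-c0).T)>ro-.006]
    print(n,"outer fit",fit(o,ro).round(4),len(o))
E
python3 look.py pics/w3.png
```

```text
time_s: 5.6
tcp_pos: [0.441, -0.0895, 0.2006]
eef_rot: [18.4, 89.9, -179.6]
contact_force: [1.4, -0.6, -3.7]
gripper_width: 0.0197
time_s: 6.1
tcp_pos: [0.4284, -0.1501, 0.201]
eef_rot: [6.7, 89.9, 168.7]
contact_force: [-0.3, -0.2, -3.7]
gripper_width: 0.0198
{'time_s': 6.1, 'tcp_pos': [0.4284, -0.1501, 0.201], 'eef_rot': [6.7099, 89.9487, 168.6973], 'contact_force': [-0.3312, -0.187, -3.7211], 'gripper_width': 0.0198, 'joints': [5.6756, 0.4217, -28.0841, -0.017, -61.5433, 66.3199]}
toolaxes(cols) [[-0.001, -0.309, -0.951], [0.0, -0.951, 0.309], [-1.0, 0.0, 0.001]] shift cm [ 0.1  -0.   -7.11]
level turn [ 0.      0.0009 -0.0001]
pot minEnc ((497.8064270019531, -172.9781036376953), 55.92072296142578) z 0.10666325665746085 7450
pot outer fit [ 0.4976 -0.1729] 47
plate minEnc ((429.3739318847656, -152.47329711914062), 49.745994567871094) z 0.17006708577522692 10536
plate outer fit [ 0.4291 -0.1524] 38
```

View pics/w3.png

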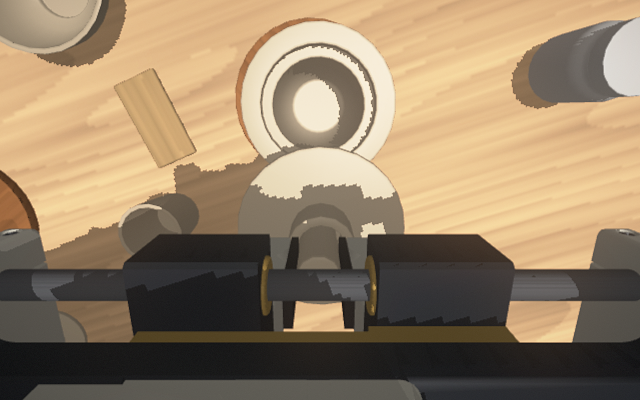

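Pot rim at px (315,97), lid plate in front of it. In the same camera frame the pot minus plate offset gives a shift of about y -0.06, z -7.15 cm.

```bash
python3 -m creep '[[0,0,0,0,-0.06,-0.8,15],[0,0,0,0,0,-1.6,15],[0,0,0,0,0,-2,15],[0,0,0,0,0,-1.6,15],[0,0,0,0.5,0,-0.85,15],[0,0,0,1.2,0,-0.3,15],[0,0,0,1.3,0,0,15],[0,0,0,0.8,0,0,15]]' 10
python3 -m creep '[[0,0,0,0.2,0,0,15],[0,0,0,0,0,0,15],[0,0,0,0,0,0,15],[0,0,0,0,0,0,15]]' 10
python3 look.py pics/w4.png
```

```text
time_s: 6.95
tcp_pos: [0.4954, -0.1713, 0.1614]
eef_rot: [8.5, 89.8, 170.5]
contact_force: [0.5, -0.6, -4.1]
gripper_width: 0.0196
time_s: 7.35
tcp_pos: [0.4973, -0.1717, 0.1622]
eef_rot: [-165.4, 89.9, -3.4]
contact_force: [0.6, 0.1, -4.0]
gripper_width: 0.0196
{'time_s': 7.35, 'tcp_pos': [0.4973, -0.1717, 0.1622], 'eef_rot': [-165.4217, 89.9302, -3.3941], 'contact_force': [0.5844, 0.1095, -4.0109], 'gripper_width': 0.0196, 'joints': [2.3352, 9.5798, -23.3143, 0.0083, -57.0365, 69.6879]}
toolaxes(cols) [[0.001, -0.309, -0.951], [-0.0, -0.951, 0.309], [-1.0, -0.0, -0.001]] shift cm [-3.78  0.06  0.11]
level turn [ 0.     -0.0012  0.0003]
pot minEnc ((499.86749267578125, -173.10414123535156), 55.83829116821289) z 0.10660187046701874 2145
pot outer fit [ 0.4975 -0.1729] 31
plate minEnc ((498.1809997558594, -173.9971923828125), 49.94976043701172) z 0.13129034547602486 10546
plate outer fit [ 0.4981 -0.174 ] 38
```

View pics/w4.png

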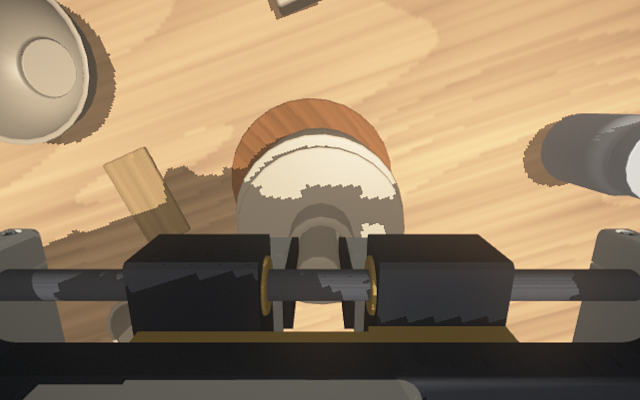

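The plate (px 320,190) lies concentric over the pot within about 1 mm. I'm lowering it slowly while watching the force.

```bash
python3 -m creep '[[0,0,0,0.3,0,0.05,15],[0,0,0,0.3,0,0,15],[0,0,0,0.3,0,0,15],[0,0,0,0.2,0,0,15],[0,0,0,0.1,0,0,15],[0,0,0,0.1,0,0,15],[0,0,0,0,0,0,15],[0,0,0,0,0,0,15]]' 10
```

```text
time_s: 8.2
tcp_pos: [0.4966, -0.1716, 0.1486]
eef_rot: [177.1, 90.0, -20.9]
contact_force: [0.2, 0.9, -3.7]
gripper_width: 0.0199
```

```bash
python3 -m creep '[[0,0,0,0.1,0,0,15],[0,0,0,0,0,0,15],[0,0,0,0,0,0,15]]' 10
```

```text
time_s: 8.5
tcp_pos: [0.4965, -0.1716, 0.1476]
eef_rot: [-166.1, 90.0, -4.1]
contact_force: [0.8, 0.4, -4.7]
gripper_width: 0.0196
```

```bash
python3 -m creep '[[0,0,0,0.1,0,0,15],[0,0,0,0,0,0,15],[0,0,0,0,0,0,15]]' 10
```

```text
time_s: 8.8
tcp_pos: [0.4966, -0.1716, 0.1466]
eef_rot: [-176.9, 90.0, -14.8]
contact_force: [0.3, -0.5, -3.0]
gripper_width: 0.0192
```

Into the recess without snagging, and the load is just starting to transfer. One more step.

```bash
python3 -m creep '[[0,0,0,0.05,0,0,15],[0,0,0,0,0,0,15],[0,0,0,0,0,0,15]]' 10
```

```text
time_s: 9.1
tcp_pos: [0.4967, -0.1717, 0.1465]
eef_rot: [172.5, 90.0, -25.4]
contact_force: [-1.6, 0.3, 3.9]
gripper_width: 0.0197
```

```bash
python3 -m creep '[[0,0,0,0.05,0,0,15],[0,0,0,0,0,0,15],[0,0,0,0,0,0,15]]' 10
```

```text
time_s: 9.4
tcp_pos: [0.4968, -0.1717, 0.1465]
eef_rot: [173.6, 89.9, -24.4]
contact_force: [-2.9, 0.8, 7.6]
gripper_width: 0.0198
```

Seated: the height stopped falling at 0.1465 and the reaction changed sign. I'm backing off slightly and releasing.

```bash
python3 -m creep '[[0,0,0,-0.08,0,0,15],[0,0,0,0,0,0,25],[0,0,0,0,0,0,40],[0,0,0,0,0,0,100],[0,0,0,0,0,0,100],[0,0,0,0,0,0,100],[0,0,0,0,0,0,100],[0,0,0,0,0,0,100]]' 10
python3 -m creep '[[0,0,0,-1,0,0,100],[0,0,0,-2,0,0,100],[0,0,0,-2,0,0,100],[0,0,0,-1,0,0,100],[0,0,0,0,0,0,100],[0,0,0,0,0,0,100],[0,0,0,0,0,0,100]]'
python3 - <<'E'
from h import *
to(.4967,-.1717,.119)
ci,im,d=cap("wrist"); cv2.imwrite("pics/w5.png",im)
W=world(ci,d);X,Y,Z=W[...,0],W[...,1],W[...,2]
for n,a,b,q in(("knob",.166,.18,.02),("collar",.137,.147,.03),("plate",.112,.121,.065),("rim",.1,.1105,.075)):
    m=(np.hypot(X-.498,Y+.173)<q)&(Z>a)&(Z<b)
    if m.sum()>5: print(n,cv2.minEnclosingCircle((W[m][:,:2]*1000).astype(np.float32)),np.median(Z[m]),m.sum())
E
```

```text
time_s: 10.2
tcp_pos: [0.4965, -0.1716, 0.1463]
eef_rot: [19.9, 90.0, -178.1]
contact_force: [-0.0, 0.7, 0.2]
gripper_width: 0.0643
time_s: 10.9
tcp_pos: [0.4959, -0.1715, 0.2054]
eef_rot: [8.6, 89.9, 170.6]
contact_force: [-0.2, 0.5, -0.2]
gripper_width: 0.0875
{'time_s': 10.9, 'tcp_pos': [0.4959, -0.1715, 0.2054], 'eef_rot': [8.6336, 89.9072, 170.6413], 'contact_force': [-0.1562, 0.4628, -0.1703], 'gripper_width': 0.0875, 'joints': [2.352, 7.3293, -19.8826, -0.0212, -62.879, 69.6653]}
toolaxes(cols) [[-0.002, -0.309, -0.951], [0.0, -0.951, 0.309], [-1.0, 0.0, 0.002]] shift cm [ 8.64 -0.01 -0.1 ]
level turn [ 0.      0.0016 -0.0002]
knob ((498.0872497558594, -172.87750244140625), 9.94812297821045) 0.17146373104075224 827
collar ((497.74224853515625, -174.17247009277344), 17.858112335205078) 0.14138766442278228 916
plate ((497.4883117675781, -173.9352264404297), 49.9540901184082) 0.11567577859006839 10469
rim ((497.8595886230469, -172.93145751953125), 55.967201232910156) 0.10657004568910142 2338
```

View pics/w5.png

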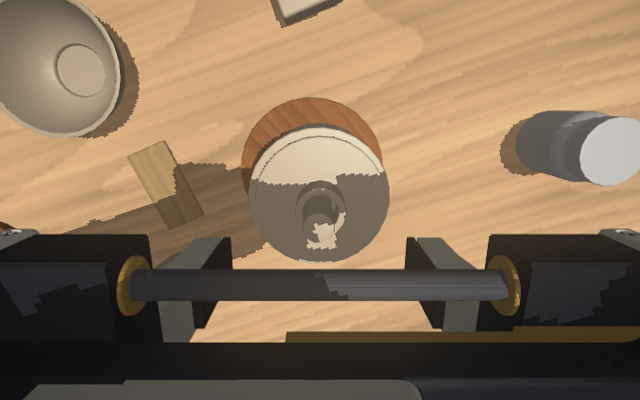

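Both lids are seated, knob axis matching the pot axis within 1 mm (px 320,200). The plate top is at 0.116 and the collar top at 0.1415. I'm descending open around the collar, centred on the knob axis.

```bash
python3 -m creep '[[0,0,0,1.5,0,-0.05,100],[0,0,0,2,0,0,100],[0,0,0,2,0,0,100],[0,0,0,1.5,0,0,100],[0,0,0,1,0,0,100],[0,0,0,0.4,0,0,100],[0,0,0,0.2,0,0,100],[0,0,0,0,0,0,100]]' 9
python3 -m creep '[[0,0,0,0,0,0,60],[0,0,0,0,0,0,50],[0,0,0,0,0,0,45],[0,0,0,0,0,0,40],[0,0,0,0,0,0,37],[0,0,0,0,0,0,34],[0,0,0,0,0,0,32],[0,0,0,0,0,0,32]]' 9
python3 -m creep '[[0,0,0,0,0,0,32],[0,0,0,0,0,0,32],[0,0,0,0,0,0,32],[0,0,0,0,0,0,32]]' 9
```

```text
time_s: 11.75
tcp_pos: [0.4972, -0.1718, 0.1206]
eef_rot: [179.2, 90.0, -18.7]
contact_force: [0.5, 0.3, 0.4]
gripper_width: 0.0878
time_s: 12.55
tcp_pos: [0.4969, -0.1718, 0.1204]
eef_rot: [49.7, 90.0, -148.3]
contact_force: [0.0, 0.2, 0.6]
gripper_width: 0.0361
time_s: 12.95
tcp_pos: [0.4969, -0.1717, 0.1204]
eef_rot: [54.5, 90.0, -143.5]
contact_force: [-0.1, -1.1, 0.6]
gripper_width: 0.0362
```

```bash
python3 -m creep '[[0,0,0,-0.2,0,0,30],[0,0,0,-0.3,0,0,30],[0,0,0,-0.5,0,0,30],[0,0,0,-0.5,0,0,30],[0,0,0,-0.5,0,0,30],[0,0,0,0,0,0,30],[0,0,0,0,0,0,30]]' 9
```

```text
time_s: 13.65
tcp_pos: [0.4971, -0.1717, 0.1406]
eef_rot: [-149.7, 90.0, 12.3]
contact_force: [-0.4, 0.6, -1.5]
gripper_width: 0.0359
```

The load is about 2 N, so that's the outer lid alone. Continuing straight up.

```bash
python3 -m creep '[[0,0,0,-0.6,0,0,30],[0,0,0,-1,0,0,30],[0,0,0,-1,0,0,30],[0,0,0,-1,0,0,30],[0,0,0,-1,0,0,30],[0,0,0,-1,0,0,30],[0,0,0,-1,0,0,30],[0,0,0,-1,0,0,30]]' 9
python3 -m creep '[[0,0,0,-0.8,0,0,30],[0,0,0,-0.5,0,0,30],[0,0,0,0,0,0,30],[0,0,0,0,0,0,30],[0,0,0,0,0,0,30]]' 9
python3 - <<'E'
from h import *
st()
for n in("scene","top"):
    ci,im,d=cap(n); cv2.imwrite(f"pics/{n}1.png",cv2.resize(im[120:300,130:450],None,fx=2.5,fy=2.5))
W=world(ci,d);X,Y,Z=W[...,0],W[...,1],W[...,2]
m=(np.hypot(X-.497,Y+.172)<.07)&(Z>.09)&(Z<.115);print("rim",np.median(W[m],0),m.sum())
ci,im,d=cap("wrist");W=world(ci,d);X,Y,Z=W[...,0],W[...,1],W[...,2]
m=(np.hypot(X-.497,Y+.172)<.06)&(abs(Z-.215)<.012);p=W[m]
c,res,_,_=np.linalg.lstsq(np.c_[p[:,:2],np.ones(len(p))],p[:,2],rcond=None);print("plate z",np.median(p[:,2]),"tilt",c[:2],len(p))
E
```

```text
time_s: 14.45
tcp_pos: [0.497, -0.1717, 0.2173]
eef_rot: [-159.4, 90.0, 2.6]
contact_force: [0.2, -0.0, -1.7]
gripper_width: 0.0358
time_s: 14.95
tcp_pos: [0.4967, -0.1717, 0.2288]
eef_rot: [9.7, 89.9, 171.7]
contact_force: [-0.8, -0.4, -1.4]
gripper_width: 0.0361
{'time_s': 14.95, 'tcp_pos': [0.4967, -0.1717, 0.2288], 'eef_rot': [9.666, 89.9454, 171.6849], 'contact_force': [-0.7782, -0.3534, -1.4111], 'gripper_width': 0.0361, 'joints': [2.3325, 6.3628, -17.8031, -0.0111, -65.8878, 69.6909]}
rim [ 0.46402225 -0.14186132  0.10744345] 483
plate z 0.22414767838998698 tilt [-0.00029513 -0.00011312] 13983
```

View pics/scene1.png

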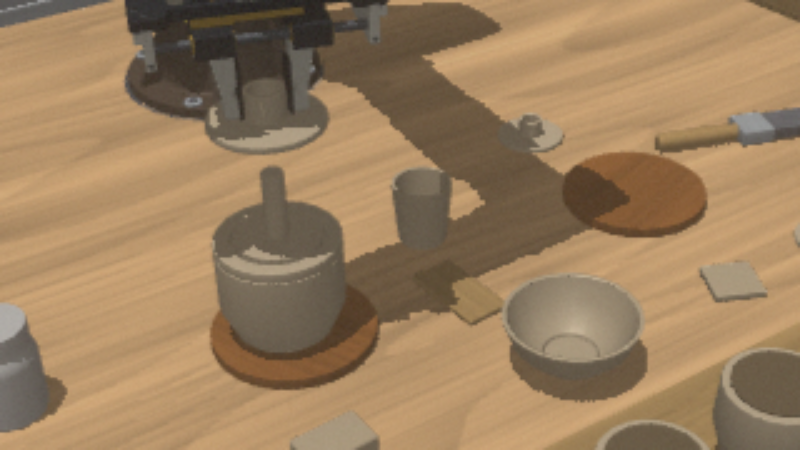

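The picture shows the outer lid level in the fingers (px 265,120), well clear of the knob (270,170). The inner lid is seated in the pot.

```bash
python3 -c "
from plant import r
print(r.close_job())"
```

```text
the job is handed in; nothing more can be done
None
```

I set both lids on the pot together by the knob, let go, then took the outer lid by its collar and lifted it straight off. The job was handed in at about 15 s of the 61 s allowed; the close call gives no verdict.

**Seating:** I gripped the knob at 10 N. The lid came to rest on the ledge with a force change of about 11 N, well under the 30 N limit. After release, the wrist camera put the knob axis within 1 mm of the pot axis, with the outer lid still nested and about 1.2 mm off-centre.

**Final hold:** The gripper holds the collar at 9 N, jaws at 36 mm, carrying roughly the outer lid's own weight (1.4–2 N read). The plate is level within 0.001 rad, and its underside is about 45 mm above the knob top.

**Checks:** In the last picture the inner lid sits in the pot, and the pot and the bystanders in view look untouched. I did not measure the inner lid's position again after lifting the outer lid off. No check failed. The top and wrist cameras differed by 1–2 mm, which is within their calibration.

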